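# Seat the rolling pin in its stand

## Robot

A 6-joint arm with a two-finger parallel gripper is mounted at the origin on a cart in front of the work surface, level with it; the furniture and walls round the work are solid. World frame = base frame: x ahead of the robot, y to its left, z up, the work surface at z = 0. Lengths are in m, angles in degrees, forces in N, time in s.
With the tool pointing down it reaches from about 0.35 to 0.875 m from the base axis. Payload 4.2 kg.
Tool frame: the origin (TCP) lies between the finger pads; the fingertips stand 19 mm ahead of it and the grasp point (between the pads) is the TCP; z points along the fingers, y is the line along which they close (so a half turn about z gives the same grasp; the last joint's range is limited). The gripper opens to 87 mm and grips with 3 to 60 N. Pads are 19 mm wide; open, the fingers measure 117 mm over their backs; the gripper's body (75 mm by 190 mm) begins 51 mm behind the grasp point.
Start: joints at [-54.339, 22.042, 0.453, 0, -68.411, -14.817], TCP at [0.222, -0.584, 0.242] pointing down, gripper open.
Joint ranges: [-179.83, 179.83], [-69.29, 118.12], [-61.27, 80.66], [-181.25, 117.63], [-171.15, -9.14], [-177.46, 177.46]. Speed limits (degrees/s): [159.86, 159.86, 180, 180, 180, 180].

## Interface

Orientations are given as a 3x3 rotation matrix whose columns are the frame's x, y, z axes.
In Python, from station import r gives the robot as it stands.
- The arm moves only by the tool drive_tool, never from a script. Its argument "steps" is one flat list of numbers, 7 for each row, row after row: the turn, a rotation vector about the tool's x, y, z in rad, then the shift along the tool's x, y, z in m, then the opening, from 0 (shut) to 1 (fully open). A call has 1 to 10 rows; each row shifts and turns the commanded pose from where the row before left it, along the tool's axes as they then stand; what a row does not reach is not made up. A row lasts 1/12 s, in which the tool goes at most 41.7 mm and 7.16 degrees, less where a joint would pass 70% of its speed; a pose out of reach is approached as far as the arm can. A call is refused whole if a number of a shift passes 0.0417 or a number of a turn 0.125, either way. A call with a gripper value outside its range is refused whole. The fingers move at their own pace and stop on an object; the grip force is fixed at half the most. Time passes only in rows, so rows that do not move let the fingers close. It gives the time, the measured TCP pose, the force, the opening and the grip force at its end, in the units of the state.
- r.sense(): the state, without advancing time (a new reading comes with each control period).
- r.capture(name): name is "scene" or "side" or "wrist"; returns the picture (420x560x3 uint8, blue, green, red); there is no depth.
- r.camera_params(name): a dict with "camera_matrix" (3x3 intrinsics, pixels), "extrinsics" (4x4, takes a point from world to camera coordinates). Camera axes: x right, y down, z forward; pixel columns grow to the right and rows downward; lengths in m; the calibration is good to about 2 mm. A picture is of the moment at which its call begins: read the wrist's pose just before it. camera_params takes no time and is no camera call; for the wrist camera it gives the pose at the moment of the call.
- r.finish_job(): hands the job in; it is judged then, once.
The state is a dict: "time_s": time; "joints": joint angles; "joint_velocities": joint speeds; "effort": joint torques, N m; "tcp_pos": TCP position; "ee_rot": TCP orientation; "wrist_force": force on the tool from outside, world axes, zero at the start; "moment": the same for the moment, N m; "gripper_width": opening from 0.0 (shut) to 1.0 (fully open); "gripper_force": force on a finger pad.
Only numpy, scipy, OpenCV 4.12 (cv2) and the standard library are available. Lean on these libraries where they do the work, as an engineer would, in place of code of your own. Each camera call takes 0.05 s, during which the arm holds its last target. There are 200 camera calls.

## Task

Put the rolling pin away in its stand: lay its steel axle in both slots so that it rests on the two raised saddles, and let go of it. Then, without gripping it, press the pin down from above until both saddles are fully down and the pin sits level, and leave the other things where they are.

Things in the scene. Friction and masses are not known exactly. Their poses are not given: they have to be found in the camera images.
- rolling_pin: Loose light-wood rolling pin, about 0.4 kg, lying on the worktop. Origin at its middle on the axis; its y runs along the axis (both ends alike; it may roll about y). Barrel 50 mm diameter, y -75 to +75 mm; then bare steel axle 16 mm diameter from 75 to 115 mm each side; then wooden handles 26 mm diameter from 115 to 163 mm.
- stand: Dark-wood stand fixed to the worktop; origin at the centre of its underside, z up, axle line along its y. Base 100 x 222 x 14 mm (x, y, z). Two cheeks, 76 mm wide in x and 16 mm thick, centred at y = +95 and -95 mm, tops at z = 100 mm. Each has a slot at x = 0, open at the top, 20 mm wide, flaring to 40 mm over the top 18 mm, with a steel V-seat saddle sliding up and down in it.
- home (a point): Point fixed to the stand where the middle of the pin's axis is when both saddles are fully down: stand x = 0, y = 0, z = 44 mm. The pin fits either way round, barrel between the cheeks, bare axle in the slots, handles outside, with 12 mm of end play each way.
- saddle_a (a joint): Saddle at stand y = +95 mm, in m: 0 = fully raised (an axle lying in it has its centre at stand z = 74 mm), grows as pressed down, 0.030 = fully down (axle centre at 44 mm). Starts at 0 to 0.008, differently from the other. Stiff: about 6 N pushes it down; it stays where it is left and carries the pin's weight without sinking.
- saddle_b (a joint): The same for the saddle at stand y = -95 mm.
- spice_jar: Loose bystander: glass spice jar with a black cap, 41 mm diameter, 105 mm high; origin at its underside's centre, z up.
- garlic: Loose bystander: garlic bulb about 50 mm across and high; origin at its underside's centre.
- steel_cup: Loose bystander: plain steel cup, 52 mm diameter, 72 mm high; origin at its underside's centre, z up.
- mug: Loose bystander: white spotted mug, 78 mm diameter (114 mm with its handle), 93 mm high; origin at its underside's centre, z up.
- peeler: Loose bystander: green-handled peeler lying flat, 170 x 25 x 18 mm; origin at its underside's centre.

How it is judged (in metres and radians):
On the way, in this order (a step that is already met when the one before it is completed fails the run):
1. the pin lies in both slots on saddles that are not yet fully down, let go of (x of rolling_pin in the frame of stand between -0.006 and 0.006 m and y of rolling_pin in the frame of stand between -0.016 and 0.016 m and z of rolling_pin in the frame of stand between 0.04 and 0.077 m and angle between the y axis of rolling_pin and the y axis of stand, either way round below 0.12 rad and not (value of joint each of saddle_a, saddle_b above 0.0265 m) and contact force between the fingers and rolling_pin below 0.2 N), for 0.2 s.
2. the pin is pressed down until both saddles are fully down (value of joint each of saddle_a, saddle_b above 0.0275 m), for 0.1 s.
At the end, for the whole second after the job is handed in: Both saddles are within 2.5 mm of fully down, the pin's middle is within 4 mm across, 16 mm along and 4 mm in height of home, its axis is within 0.03 rad of the stand's axle line, and it is at rest (all of step 2 and x of rolling_pin in the frame of home between -0.004 and 0.004 m and y of rolling_pin in the frame of home between -0.016 and 0.016 m and z of rolling_pin in the frame of home between -0.004 and 0.004 m and angle between the y axis of rolling_pin and the y axis of stand, either way round below 0.03 rad and linear speed of rolling_pin below 0.02 m/s); the robot touches nothing.
It fails at once if a bystander is moved more than 30 mm (distance of any of spice_jar, garlic, steel_cup, mug, peeler from where it was at the start of the episode above 0.03 m).
It fails at once if an upright bystander is knocked over (angle between any of spice_jar, steel_cup, mug's own z axis and vertical above 0.5 rad).
It also fails if it takes over 58 s, if anything falls off the work surface, if the arm or the gripper's body presses on something with over 40 N, if the wrist force passes 120 N, or if a joint passes its speed limit or range.

## Working session

There is one attempt and no reset: what is moved stays moved. The work goes in short steps, Python scripts to look and compute and a tool call to move; the robot and the scene stay as the last step left them, time stands still between calls to the robot, and variables do not carry over. Pictures are saved under pics/ and viewed, at most 11 in all, crops included, and the job is handed in when it is done.

Besides the shell and the picture viewer there is one more tool, called after "Emit:" as name(argument=value, ...), one argument or row to a line, values as JSON. drive_tool: Moves the arm, as the interface text tells. Its arguments: {"type":"object","properties":{"steps":{"type":"array"}},"required":["steps"]}

```bash
mkdir -p pics; python3 - <<'E'
from station import r
import cv2,numpy as np
a=r.capture("scene");b=r.capture("side")
cv2.imwrite("pics/a.png",a);cv2.imwrite("pics/b.png",b)
for n in("scene","side","wrist"):
    p=r.camera_params(n);print(n,np.round(p["camera_matrix"],1).tolist(),np.round(p["extrinsics"],4).tolist())
s=r.sense();print(s["time_s"],s["tcp_pos"],np.round(s["ee_rot"],3))
E
```

```text
scene [[530.4, 0.0, 280.1], [0.0, 530.4, 204.9], [0.0, 0.0, 1.0]] [[0.3293, -0.9442, -0.0048, -0.149], [-0.5484, -0.1871, -0.815, 0.3793], [0.7686, 0.271, -0.5794, 1.1607], [0.0, 0.0, 0.0, 1.0]]
side [[397.4, 0.0, 276.5], [0.0, 397.4, 209.7], [0.0, 0.0, 1.0]] [[0.8453, -0.5341, 0.0146, -0.457], [-0.2177, -0.3692, -0.9035, 0.2162], [0.488, 0.7605, -0.4283, 1.0309], [0.0, 0.0, 0.0, 1.0]]
wrist [[326.1, 0.0, 281.8], [0.0, 326.1, 209.5], [0.0, 0.0, 1.0]] [[-0.3557, 0.9346, 0.0017, 0.6238], [0.8993, 0.3418, 0.2728, -0.0338], [0.2544, 0.0985, -0.9621, 0.3901], [0.0, 0.0, 0.0, 1.0]]
0.1 [ 0.2222318  -0.58361481  0.2405889 ] [[-0.935 -0.356 -0.001]
 [-0.356  0.935  0.002]
 [ 0.     0.002 -1.   ]]
```

View pics/a.png

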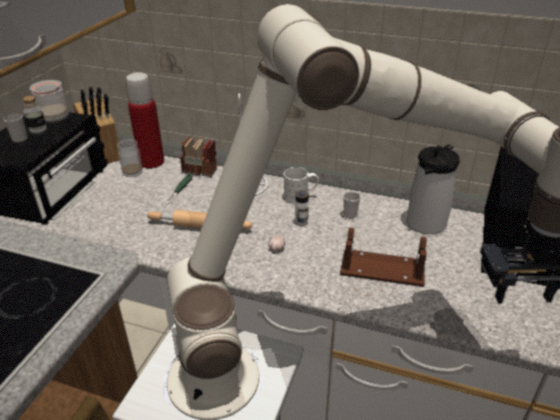

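View pics/b.png

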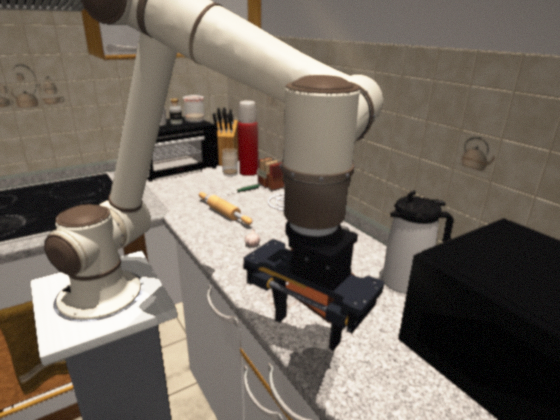

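Scene: the pin spans about (150,217) to (250,227), with its barrel at (173–207, 213–232). The stand's base corners are near (342,275) and (424,283), and its cheek tops near (350,232) and (423,239). The bystanders are the garlic (277,243), jar (302,208), cup (351,206), mug (296,185) and peeler (182,183). In the side view the gripper hides the stand.

```bash
cat >h.py <<'E'
from station import r
import cv2,numpy as np
def ray(n,uv,z,P=None):
    p=P or r.camera_params(n);K=np.array(p["camera_matrix"]);E=np.array(p["extrinsics"])
    R,t=E[:3,:3],E[:3,3];c=-R.T@t
    d=R.T@np.linalg.inv(K)@np.array([uv[0],uv[1],1.]);return c+d*(z-c[2])/d[2]
E
python3 - <<'E'
from h import *
for nm,u,v,z in [("pinL",150,216,.025),("pinR",250,227,.025),("barL",173,219,.025),("sFL",342,276,0),("sFR",424,284,0),("sBR",426,262,.014),("cheekL",350,232,.1),("cheekR",423,239,.1),("garlic",277,245,.02),("jar",302,221,0),("cup",351,214,0),("mug",294,198,0)]:
    print(nm,ray("scene",(u,v),z).round(3)[:2])
for nm,u,v,z in [("pinL",199,195,.025),("pinR",251,222,.025),("garlic",252,245,.0)]: print("side",nm,ray("side",(u,v),z).round(3)[:2])
a=cv2.imread("pics/a.png")
c=np.vstack([cv2.resize(a[200:260,130:270],(800,343),interpolation=cv2.INTER_CUBIC)[:290],cv2.resize(a[220:296,320:460],None,fx=4,fy=4,interpolation=cv2.INTER_CUBIC)[:,:].copy() if 0 else cv2.copyMakeBorder(cv2.resize(a[222:296,330:440],None,fx=4,fy=4),0,0,0,360,cv2.BORDER_CONSTANT)])
cv2.imwrite("pics/c.png",c)
E
```

```text
pinL [0.451 0.416]
pinR [0.498 0.11 ]
barL [0.46  0.343]
sFL [ 0.409 -0.191]
sFR [ 0.449 -0.402]
sBR [ 0.522 -0.397]
cheekL [ 0.476 -0.19 ]
cheekR [ 0.509 -0.378]
garlic [0.452 0.009]
jar [ 0.607 -0.017]
cup [ 0.691 -0.15 ]
mug [0.717 0.044]
side pinL [0.445 0.418]
side pinR [0.508 0.112]
side garlic [0.457 0.013]
```

View pics/c.png

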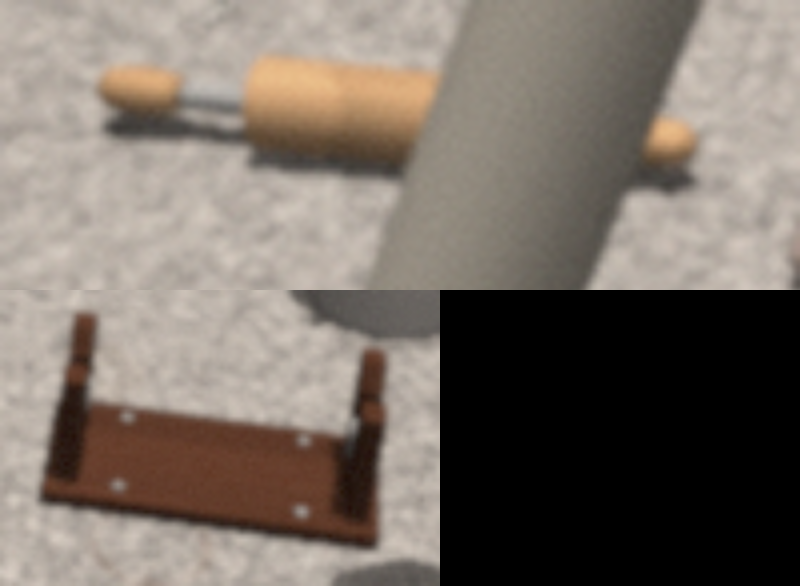

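The pin centre is about (0.475, 0.264), with yaw about 10°. The stand is about (0.478, -0.287), also with yaw about 10.5°. Next I'll move above the stand, turn the tool and look from close by.

Emit:
drive_tool(
  steps=[0,0,0,-0.03,0.018,-0.002,1,0,0,0,-0.03,0.018,-0.002,1,0,0,0,-0.03,0.018,-0.002,1,0,0,0,-0.03,0.018,-0.002,1,0,0,0,-0.03,0.018,-0.002,1,0,0,0,-0.03,0.018,-0.002,1,0,0,0,-0.03,0.018,-0.002,1,0,0,0,-0.03,0.018,-0.002,1,0,0,0,-0.03,0.018,-0.002,1,0,0,0,-0.03,0.018,-0.002,1],
)

```text
time_s: 0.93
tcp_pos: [0.4393, -0.3074, 0.2613]
ee_rot: [[-0.935, -0.356, -0.001], [-0.356, 0.935, 0.0], [0.0, 0.001, -1.0]]
wrist_force: [0.7, -0.7, 0.6]
gripper_width: 1.001
gripper_force: 0.0
```

Emit:
drive_tool(
  steps=[0,0,-0.12,0,0,0,1,0,0,-0.12,0,0,0,1,0,0,-0.12,0,0,0,1,0,0,-0.12,0,0,0,1,0,0,-0.12,0,0,0,1,0,0,-0.12,0,0,0,1,0,0,-0.12,0,0,0,1,0,0,-0.12,0,0,0,1,0,0,-0.12,0,0,0,1,0,0,-0.12,0,0,0,1],
)

```text
time_s: 1.77
tcp_pos: [0.4384, -0.3089, 0.261]
ee_rot: [[-0.001, -1.0, -0.001], [-1.0, 0.001, 0.001], [-0.001, 0.001, -1.0]]
wrist_force: [-0.7, -0.1, 0.3]
gripper_width: 0.997
gripper_force: 0.0
```

Emit:
drive_tool(
  steps=[0,0,-0.12,0,0,0,1,0,0,-0.07,0,0,0,1,0,0,0,0,0,0,1,0,0,0,0,0,0,1],
)

```text
time_s: 2.1
tcp_pos: [0.4385, -0.309, 0.2612]
ee_rot: [[0.18, -0.984, -0.001], [-0.984, -0.18, 0.0], [-0.001, 0.001, -1.0]]
wrist_force: [0.1, -0.3, -0.4]
gripper_width: 1.001
gripper_force: 0.0
```

```bash
python3 - <<'E'
from h import *
s=r.sense();print(s["time_s"],s["tcp_pos"],np.round(s["ee_rot"],3),s["wrist_force"])
P=r.camera_params("wrist")
np.save("P1.npy",P,allow_pickle=True)
cv2.imwrite("pics/d.png",r.capture("wrist"))
E
```

```text
2.1 [ 0.43849955 -0.30897977  0.26116268] [[ 0.18  -0.984 -0.001]
 [-0.984 -0.18   0.   ]
 [-0.001  0.001 -1.   ]] [ 0.11673337 -0.33864518 -0.41575586]
```

View pics/d.png

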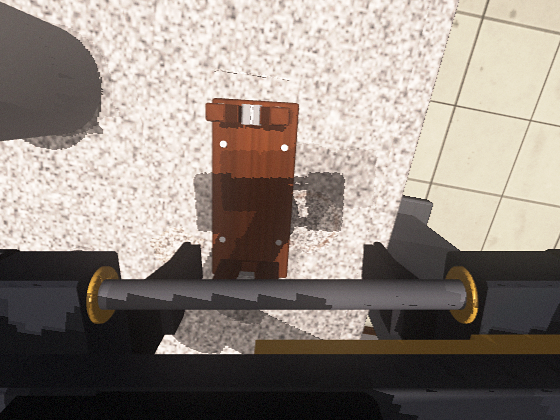

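The wrist view shows the stand clearly. The base's far corners are at (213,100) and (298,103), the screws at (223,144), (284,148), (222,239) and (279,242), and the far saddle slot at about (251,114).

```bash
python3 - <<'E'
from h import *
P=np.load("P1.npy",allow_pickle=True).item()
pts={}
for nm,u,v,z in [("s1",223.5,144,.014),("s2",284.5,148,.014),("s3",222.5,239.5,.014),("s4",279,242,.014),("farL",213,101,.014),("farR",298,104,.014),("slotL@.1",238,104,.1),("cheekL",206,103.5,.1),("cheekR",298.5,106,.1)]:
    pts[nm]=ray("wrist",(u,v),z,P);print(nm,pts[nm].round(4)[:2])
y=(pts["s1"]-pts["s3"]+pts["s2"]-pts["s4"])[:2];y/=np.linalg.norm(y);x=np.array([y[1],-y[0]])
print("yaw",np.degrees(np.arctan2(-y[0],y[1])),"screwmid",(sum(pts[k] for k in("s1","s2","s3","s4"))/4).round(4))
for k in pts:print(k,(pts[k][:2]@x).round(4),(pts[k][:2]@y).round(4))
# edge samples
a=cv2.imread("pics/d.png").astype(int)
m=((a[...,2]-a[...,0])>25)
for v in range(120,270,10):
    u=np.where(m[v,190:320])[0]
    L,R=ray("wrist",(190+u.min(),v),.014,P)[:2],ray("wrist",(190+u.max()+1,v),.014,P)[:2]
    print(v,190+u.min(),190+u.max(),(L@x).round(4),(R@x).round(4),(L@y).round(3))
E
```

```text
s1 [ 0.5142 -0.3394]
s2 [ 0.4428 -0.3478]
s3 [ 0.4996 -0.2201]
s4 [ 0.428  -0.2297]
farL [ 0.5323 -0.385 ]
farR [ 0.4366 -0.3992]
slotL@.1 [ 0.4926 -0.3858]
cheekL [ 0.5206 -0.3811]
cheekR [ 0.4395 -0.3938]
yaw -172.96903238234788 screwmid [ 0.4712 -0.2843  0.014 ]
s1 -0.4688 0.3998
s2 -0.3969 0.3993
s3 -0.4689 0.2796
s4 -0.3967 0.2804
farL -0.4811 0.4472
farR -0.3845 0.4496
slotL@.1 -0.4417 0.4432
cheekL -0.4701 0.442
cheekR -0.388 0.4447
120 191 314 -0.5064 -0.3637 0.425
130 195 315 -0.502 -0.3615 0.414
140 212 296 -0.4823 -0.3828 0.404
150 194 317 -0.5035 -0.3572 0.391
160 192 319 -0.5061 -0.3537 0.379
170 195 315 -0.5027 -0.3575 0.367
180 193 293 -0.5053 -0.383 0.355
190 194 304 -0.5043 -0.3688 0.342
200 203 296 -0.4934 -0.3776 0.33
210 190 306 -0.5096 -0.3643 0.317
220 190 290 -0.5099 -0.3833 0.303
230 197 300 -0.5013 -0.3698 0.291
240 191 318 -0.5091 -0.3458 0.277
250 202 316 -0.4952 -0.3472 0.264
260 204 306 -0.4927 -0.3589 0.25
```

Emit:
drive_tool(
  steps=[0,0,0,-0.038,-0.009,0,1,0,0,0,-0.038,-0.009,0,1,0,0,0,-0.038,-0.009,0,1,0,0,0,-0.038,-0.009,0,1,0,0,0,-0.038,-0.009,0,1,0,0,0,-0.038,-0.009,0,1,0,0,0,-0.038,-0.009,0,1,0,0,0,-0.038,-0.009,0,1,0,0,0,-0.038,-0.009,0,1,0,0,0,-0.038,-0.009,0,1],
)

```text
time_s: 2.98
tcp_pos: [0.4576, 0.0828, 0.2618]
ee_rot: [[0.181, -0.984, 0.001], [-0.984, -0.181, 0.0], [-0.0, -0.001, -1.0]]
wrist_force: [1.9, -0.3, -0.1]
gripper_width: 1.0
gripper_force: 0.0
```

Emit:
drive_tool(
  steps=[0,0,0,-0.038,-0.009,0,1,0,0,0,-0.038,-0.009,0,1,0,0,0,-0.038,-0.009,0,1,0,0,0,-0.03,-0.009,0,1,0,0,0,0,0,0,1,0,0,0,0,0,0,1],
)

```text
time_s: 3.48
tcp_pos: [0.467, 0.2306, 0.2609]
ee_rot: [[0.183, -0.983, -0.001], [-0.983, -0.183, -0.001], [0.001, 0.001, -1.0]]
wrist_force: [-0.3, -0.1, 0.5]
gripper_width: 1.0
gripper_force: 0.0
```

```bash
python3 - <<'E'
from h import *
s=r.sense();print(s["time_s"],s["tcp_pos"],np.round(s["ee_rot"],3),s["joints"])
P=r.camera_params("wrist")
np.save("P2.npy",P,allow_pickle=True)
cv2.imwrite("pics/e.png",r.capture("wrist"))
E
```

```text
3.4833 [0.46702741 0.23059651 0.26092816] [[ 0.183 -0.983 -0.001]
 [-0.983 -0.183 -0.001]
 [ 0.001  0.001 -1.   ]] [ 4.41398646e+01  1.10818135e+01 -1.21756411e+01 -9.12904180e-03
 -6.68113927e+01 -3.35754483e+01]
```

View pics/e.png

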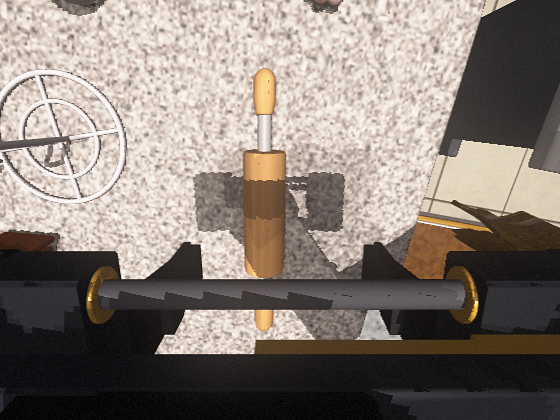

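The pin is clearly visible. Its tips are at (264,68) and (263,330), the barrel runs from v=152 to 277 with columns 244–286, and its axis is nearly vertical in the image.

```bash
python3 - <<'E'
from h import *
P=np.load("P2.npy",allow_pickle=True).item()
a=cv2.imread("pics/e.png").astype(int)
for v in (85,100,160,170,240,265):
    row=a[v,225:305];u=np.where(row[:,2]-row[:,0]>45)[0]+225
    L,R=[ray("wrist",(q,v),.025,P)[:2] for q in(u.min(),u.max()+1)];print(v,u.min(),u.max(),((L+R)/2).round(4))
for n,u,v,z in[("tipN",264,68,.025),("tipF",263,330,.025),("barN",264.5,150.5,.04),("barF",264,278,.025),("handleN",264,115,.025)]:print(n,ray("wrist",(u,v),z,P).round(4)[:2])
print("garlic",ray("wrist",(325,5),.02,P))
E
```

```text
85 254 275 [0.5051 0.1279]
100 254 275 [0.5025 0.1432]
160 243 285 [0.4919 0.2083]
170 243 285 [0.4899 0.2198]
240 245 283 [0.4751 0.3058]
265 245 282 [0.47   0.3393]
tipN [0.5091 0.1112]
tipF [0.4552 0.434 ]
barN [0.4932 0.196 ]
barF [0.467  0.3573]
handleN [0.5009 0.159 ]
garlic [0.45733528 0.03919663 0.02      ]
```

Emit:
drive_tool(
  steps=[0,0,0,-0.0193,-0.011,0,1,0,0,0,-0.0193,-0.011,0,1,0,0,0.019,0,0,0.02,1,0,0,0,0,0,0.035,1,0,0,0,0,0,0.035,1,0,0,0,0,0,0.035,1,0,0,0,0,0,0.03,1,0,0,0,0,0,0.025,1,0,0,0,0,0,0,1],
)

```text
time_s: 4.28
tcp_pos: [0.4791, 0.2671, 0.0767]
ee_rot: [[0.16, -0.987, -0.009], [-0.987, -0.16, -0.007], [0.006, 0.01, -1.0]]
wrist_force: [0.3, -0.6, 0.1]
gripper_width: 1.005
gripper_force: 0.0
```

```bash
python3 - <<'E'
from h import *
s=r.sense();print(s["time_s"],s["tcp_pos"],np.round(s["ee_rot"],3),s["wrist_force"])
P=r.camera_params("wrist")
a=r.capture("wrist");cv2.imwrite("pics/f.png",a)
E
```

```text
4.2833 [0.47905493 0.26708663 0.07673549] [[ 0.16  -0.987 -0.009]
 [-0.987 -0.16  -0.007]
 [ 0.006  0.01  -1.   ]] [ 0.25750309 -0.64404838  0.05150521]
```

View pics/f.png

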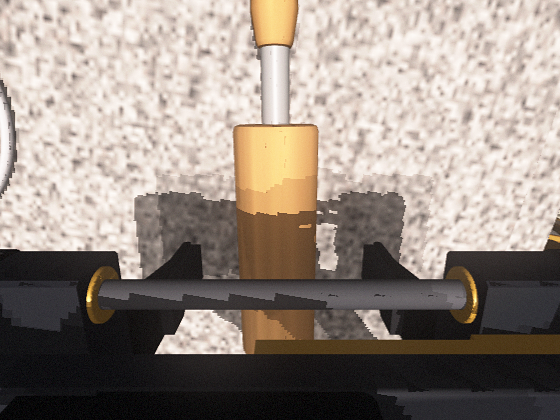

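The pin lies between the fingers, barrel at columns 236–318, and is nearly centred. I'll descend, grip and lift.

Emit:
drive_tool(
  steps=[0,0,0,-0.003,-0.002,0.025,1,0,0,0,-0.002,0,0.018,1,0,0,0,0,0,0.006,1,0,0,0,0,0,0,0.6,0,0,0,0,0,0,0.3,0,0,0,0,0,0,0.3,0,0,0,0,0,0,0.3,0,0,0,0,0,0,0.3,0,0,0,0,0,0,0.3,0,0,0,0,0,0,0.3],
)

```text
time_s: 5.17
tcp_pos: [0.483, 0.2763, 0.033]
ee_rot: [[0.163, -0.987, 0.0], [-0.987, -0.163, 0.0], [-0.0, -0.0, -1.0]]
wrist_force: [-1.0, 0.3, 2.6]
gripper_width: 0.568
gripper_force: 30.0
```

Emit:
drive_tool(
  steps=[0,0,0,0,0,0,0.3,0,0,0,0,0,0,0.3,0,0,0,0,0,0,0.3,0,0,0,0,0,0,0.3],
)

```text
time_s: 5.5
tcp_pos: [0.483, 0.2763, 0.033]
ee_rot: [[0.163, -0.987, -0.0], [-0.987, -0.163, -0.0], [0.0, 0.0, -1.0]]
wrist_force: [-2.2, -1.2, 5.7]
gripper_width: 0.567
gripper_force: 30.0
```

Emit:
drive_tool(
  steps=[0,0,0,0,0,-0.02,0.3,0,0,0,0,0,-0.035,0.3,0,0,0,0,0,-0.035,0.3,0,0,0,0,0,-0.035,0.3,0,0,0,0,0,-0.035,0.3,0,0,0,0,0,-0.035,0.3,0,0,0,0,0,-0.02,0.3,0,0,0.042,0,0,0,0.3,0,0,0,0,0,0,0.3],
)

```text
time_s: 6.25
tcp_pos: [0.4829, 0.2766, 0.2478]
ee_rot: [[0.12, -0.993, 0.0], [-0.993, -0.12, 0.002], [-0.002, -0.001, -1.0]]
wrist_force: [-0.1, 0.0, -4.2]
gripper_width: 0.568
gripper_force: 30.0
```

Emit:
drive_tool(
  steps=[0,0,0,0.02,0.004,0,0.3,0,0,0,0.036,0.005,0,0.3,0,0,0,0.036,0.005,0,0.3,0,0,0,0.036,0.005,0,0.3,0,0,0,0.036,0.005,0,0.3,0,0,0,0.036,0.005,0,0.3,0,0,0,0.036,0.005,0,0.3,0,0,0,0.036,0.005,0,0.3,0,0,0,0.036,0.005,0,0.3,0,0,0,0.036,0.005,0,0.3],
)

```text
time_s: 7.08
tcp_pos: [0.4747, -0.0727, 0.2454]
ee_rot: [[0.123, -0.992, -0.004], [-0.992, -0.123, 0.0], [-0.001, 0.004, -1.0]]
wrist_force: [-0.2, 0.6, -4.3]
gripper_width: 0.57
gripper_force: 30.0
```

Emit:
drive_tool(
  steps=[0,0,0,0.036,0.005,0,0.3,0,0,0,0.036,0.005,0,0.3,0,0,0,0.036,0.005,0,0.3,0,0,0,0.036,0.005,0,0.3,0,0,0,0.036,0.005,0,0.3,0,0,0,0.02,0.004,0,0.3,0,0,0,0,0,0,0.3,0,0,0,0,0,0,0.3,0,0,0,0,0,0,0.3],
)

```text
time_s: 7.83
tcp_pos: [0.471, -0.2726, 0.2457]
ee_rot: [[0.122, -0.993, -0.003], [-0.993, -0.122, 0.002], [-0.002, 0.003, -1.0]]
wrist_force: [0.2, 0.1, -3.8]
gripper_width: 0.568
gripper_force: 30.0
```

```bash
python3 - <<'E'
from h import *
s=r.sense();print(s["time_s"],s["tcp_pos"],np.round(s["ee_rot"],3),s["wrist_force"],s["gripper_width"])
P=r.camera_params("wrist");np.save("P3.npy",P,allow_pickle=True)
a=r.capture("wrist");cv2.imwrite("pics/g.png",a)
E
```

```text
7.8333 [ 0.47100733 -0.27260412  0.24571474] [[ 0.122 -0.993 -0.003]
 [-0.993 -0.122  0.002]
 [-0.002  0.003 -1.   ]] [ 0.20515968  0.14351064 -3.76204311] 0.5680004357811975
```

View pics/g.png

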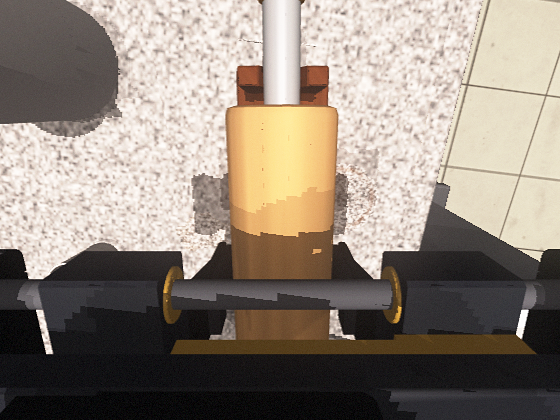

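In the grip, the axle is at columns 263–300 and the barrel's end edge at v≈105. The far cheek is at columns 238–328, v 67–105. I'll measure the axle against the cheek.

```bash
python3 - <<'E'
from h import *
P=np.load("P3.npy",allow_pickle=True).item()
a=cv2.imread("pics/g.png").astype(int)
y=np.array([-.122,.9925]);x=np.array([.9925,.122])
def pr(u,v,z):
    p=ray("wrist",(u,v),z,P)[:2];return (p@x).round(4),(p@y).round(4)
tcp=np.array([.4710,-.2726]);print("tcp",tcp@x,tcp@y)
for v in (70,75,80,85,90,95):
    row=a[v];red=np.where((row[:,2]-row[:,0]>35)&(np.arange(560)>225)&(np.arange(560)<345))[0]
    print(v,red.min(),red.max(),"cheek",pr(red.min(),v,.1),pr(red.max()+1,v,.1))
for v in (20,40,60,80,98):
    row=a[v,245:320].astype(int);s=np.abs(np.diff(row.sum(1)));print(v,[(245+int(i),int(s[i])) for i in np.argsort(-s)[:5]])
for v in (20,50,95): print("axle mid",pr(281.5,v,.2377))
for v in (125,150,180,225,300):
    row=a[v];w=np.where((row[:,2]-row[:,0]>45)&(np.arange(560)>215)&(np.arange(560)<345))[0];print(v,w.min(),w.max(),pr(w.min(),v,.2377),pr(w.max()+1,v,.2377))
print("barrel end",pr(282,105,.2577),pr(282,105,.2477))
print("cheek far top",pr(282,67,.1))
# base edges from P1 pic in same frame
P=np.load("P1.npy",allow_pickle=True).item()
for n,u,v,z in[("cheekL",206,112,.1),("cheekR",298.5,115,.1),("slotL",238.5,115,.1),("slotR",263,115,.1),("scrmid",0,0,0)]:print(n,pr(u,v,z))
E
python3 -c "
import cv2,numpy as np
a=cv2.imread('pics/g.png')[55:115,225:345];b=cv2.imread('pics/d.png')[90:150,192:312]
cv2.imwrite('pics/h.png',np.vstack([cv2.resize(q,None,fx=5,fy=5,interpolation=cv2.INTER_NEAREST) for q in(a,b)]))"
```

```text
tcp 0.4342103 -0.3280175
70 237 328 cheek (np.float64(0.4711), np.float64(-0.439)) (np.float64(0.3956), np.float64(-0.4391))
75 236 328 cheek (np.float64(0.472), np.float64(-0.4352)) (np.float64(0.3955), np.float64(-0.4352))
80 236 328 cheek (np.float64(0.4722), np.float64(-0.4314)) (np.float64(0.3953), np.float64(-0.4314))
85 237 327 cheek (np.float64(0.4715), np.float64(-0.4275)) (np.float64(0.396), np.float64(-0.4275))
90 237 328 cheek (np.float64(0.4716), np.float64(-0.4236)) (np.float64(0.395), np.float64(-0.4236))
95 237 327 cheek (np.float64(0.4718), np.float64(-0.4197)) (np.float64(0.3957), np.float64(-0.4197))
20 [(300, 286), (261, 245), (263, 80), (305, 77), (262, 71)]
40 [(262, 201), (300, 152), (261, 140), (248, 128), (245, 121)]
60 [(261, 233), (300, 143), (262, 110), (305, 107), (298, 88)]
80 [(299, 153), (262, 122), (263, 98), (298, 79), (300, 69)]
98 [(263, 164), (299, 149), (298, 118), (264, 86), (315, 81)]
axle mid (np.float64(0.435), np.float64(-0.4408))
axle mid (np.float64(0.435), np.float64(-0.4295))
axle mid (np.float64(0.435), np.float64(-0.4116))
125 226 337 (np.float64(0.4599), np.float64(-0.3989)) (np.float64(0.4097), np.float64(-0.3989))
150 227 336 (np.float64(0.46), np.float64(-0.3879)) (np.float64(0.4097), np.float64(-0.3878))
180 228 335 (np.float64(0.4601), np.float64(-0.374)) (np.float64(0.4095), np.float64(-0.3739))
225 230 333 (np.float64(0.4602), np.float64(-0.3517)) (np.float64(0.4095), np.float64(-0.3516))Traceback (most recent call last):
  File "<stdin>", line 15, in <module>
    return umr_minimum(a, axis, None, out, keepdims, initial, where)
ValueError: zero-size array to reduction operation minimum which has no identity
```

View pics/h.png

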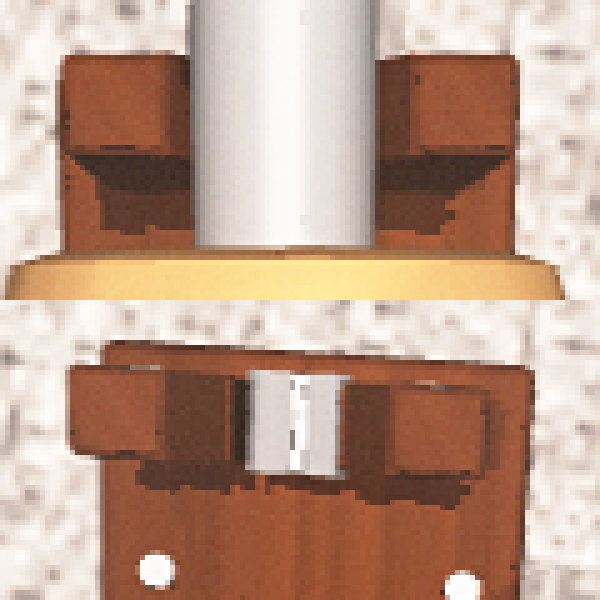

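Relative to the cheek, the pin is 1.2 mm off across and about 8 mm short along the axis, and its yaw matches. I'll correct that and descend to just inside the flare.

Emit:
drive_tool(
  steps=[0,0,0,0.008,0.001,0,0.3,0,0,0,0,0,0.02,0.3,0,0,0,0,0,0.03,0.3,0,0,0,0,0,0.03,0.3,0,0,0,0,0,0.025,0.3,0,0,0,0,0,0.015,0.3,0,0,0,0,0,0.012,0.3,0,0,0,0,0,0,0.3,0,0,0,0,0,0,0.3],
)

```text
time_s: 8.63
tcp_pos: [0.472, -0.2809, 0.1154]
ee_rot: [[0.123, -0.992, -0.001], [-0.992, -0.123, -0.0], [-0.0, 0.001, -1.0]]
wrist_force: [1.1, -0.0, -3.2]
gripper_width: 0.566
gripper_force: 30.0
```

```bash
python3 - <<'E'
from h import *
s=r.sense();print(s["time_s"],s["tcp_pos"],np.round(s["ee_rot"],3),s["wrist_force"],s["gripper_width"])
w=r.capture("wrist");b=r.capture("side");a=r.capture("scene")
cv2.imwrite("pics/i.png",np.hstack([w[0:300,130:430],cv2.resize(a[215:305,330:450],(500,300),interpolation=cv2.INTER_CUBIC)]))
tcp=s["tcp_pos"][:2];print(tcp@np.array([.9925,.122]),tcp@np.array([-.122,.9925]))
E
```

```text
8.6333 [ 0.47196737 -0.28088927  0.11537837] [[ 0.123 -0.992 -0.001]
 [-0.992 -0.123 -0.   ]
 [-0.     0.001 -1.   ]] [ 1.14400617e+00 -4.46313799e-04 -3.20718549e+00] 0.5662417816595513
0.4341591218051918 -0.3363626233822713
```

View pics/i.png

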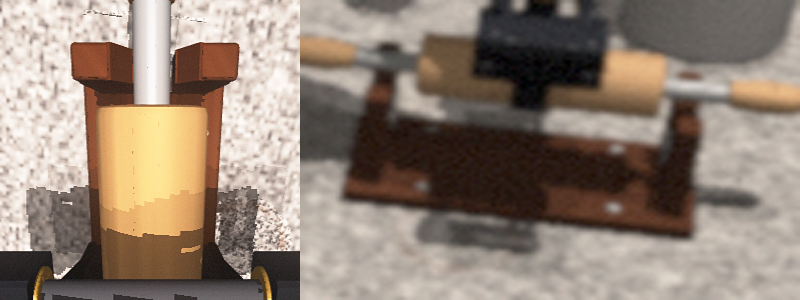

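The axle centre (152) is about 3 px left of the cheek centre (155), i.e. 1.3 mm off. In the scene view both axles are above their slots. I'll correct this and lower slowly.

Emit:
drive_tool(
  steps=[0,0,0,0,0.0013,0,0.3,0,0,0,0,0,0,0.3,0,0,0,0,0,0.006,0.3,0,0,0,0,0,0.006,0.3,0,0,0,0,0,0.006,0.3,0,0,0,0,0,0.006,0.3,0,0,0,0,0,0.005,0.3,0,0,0,0,0,0,0.3,0,0,0,0,0,0,0.3],
)

```text
time_s: 9.53
tcp_pos: [0.4703, -0.2814, 0.0859]
ee_rot: [[0.122, -0.993, -0.001], [-0.993, -0.122, 0.0], [-0.0, 0.001, -1.0]]
wrist_force: [0.1, 1.0, -3.8]
gripper_width: 0.568
gripper_force: 30.0
```

Emit:
drive_tool(
  steps=[0,0,0,0,0,0.002,0.3,0,0,0,0,0,0.002,0.3,0,0,0,0,0,0,0.3,0,0,0,0,0,0,0.3],
)

```text
time_s: 9.87
tcp_pos: [0.4705, -0.2813, 0.0826]
ee_rot: [[0.122, -0.993, -0.0], [-0.993, -0.122, 0.0], [-0.0, 0.0, -1.0]]
wrist_force: [-0.0, 0.1, -4.4]
gripper_width: 0.569
gripper_force: 30.0
```

Emit:
drive_tool(
  steps=[0,0,0,0,0,0.002,0.3,0,0,0,0,0,0,0.3,0,0,0,0,0,0,0.3],
)

```text
time_s: 10.12
tcp_pos: [0.4708, -0.2815, 0.0807]
ee_rot: [[0.122, -0.993, 0.001], [-0.993, -0.122, -0.0], [0.0, -0.001, -1.0]]
wrist_force: [1.0, -0.9, -2.9]
gripper_width: 0.568
gripper_force: 30.0
```

Emit:
drive_tool(
  steps=[0,0,0,0,0,0.002,0.3,0,0,0,0,0,0,0.3,0,0,0,0,0,0,0.3],
)

```text
time_s: 10.37
tcp_pos: [0.471, -0.2816, 0.0789]
ee_rot: [[0.122, -0.993, 0.001], [-0.993, -0.122, -0.0], [0.001, -0.001, -1.0]]
wrist_force: [1.4, -0.1, -1.1]
gripper_width: 0.565
gripper_force: 30.0
```

Emit:
drive_tool(
  steps=[0,0,0,0,0,0.002,0.3,0,0,0,0,0,0,0.3,0,0,0,0,0,0,0.3],
)

```text
time_s: 10.62
tcp_pos: [0.4711, -0.2816, 0.0773]
ee_rot: [[0.122, -0.993, 0.002], [-0.993, -0.122, -0.001], [0.001, -0.001, -1.0]]
wrist_force: [-1.2, -0.4, 3.8]
gripper_width: 0.567
gripper_force: 30.0
```

Contact force is rising, so the axle is on a saddle. I'll release.

Emit:
drive_tool(
  steps=[0,0,0,0,0,0,0.65,0,0,0,0,0,0,0.8,0,0,0,0,0,0,1,0,0,0,0,0,0,1,0,0,0,0,0,0,1,0,0,0,0,0,0,1,0,0,0,0,0,0,1,0,0,0,0,0,0,1],
)

```text
time_s: 11.28
tcp_pos: [0.4705, -0.2814, 0.0765]
ee_rot: [[0.122, -0.993, -0.0], [-0.993, -0.122, 0.0], [-0.0, 0.0, -1.0]]
wrist_force: [0.7, 0.7, 0.2]
gripper_width: 0.985
gripper_force: 0.0
```

Emit:
drive_tool(
  steps=[0,0,0,0,0,-0.015,1,0,0,0,0,0,-0.025,1,0,0,0,0,0,-0.03,1,0,0,0,0,0,-0.03,1,0,0,0,0,0,-0.02,0.5,0,0,0,0,0,0,0,0,0,0,0,0,0,0,0,0,0,0,0,0,0],
)

```text
time_s: 11.95
tcp_pos: [0.4698, -0.281, 0.1958]
ee_rot: [[0.121, -0.993, -0.001], [-0.993, -0.121, 0.001], [-0.001, 0.001, -1.0]]
wrist_force: [0.6, 0.8, -1.0]
gripper_width: 0.781
gripper_force: 0.0
```

```bash
python3 - <<'E'
from h import *
s=r.sense();print(s["time_s"],s["tcp_pos"],np.round(s["ee_rot"],3),s["wrist_force"],s["gripper_width"])
w=r.capture("wrist");a=r.capture("scene")
cv2.imwrite("pics/j.png",np.hstack([w[0:360,130:430],cv2.resize(a[215:305,330:450],(480,360),interpolation=cv2.INTER_CUBIC)]))
E
```

```text
11.95 [ 0.46983395 -0.2810482   0.19577238] [[ 0.121 -0.993 -0.001]
 [-0.993 -0.121  0.001]
 [-0.001  0.001 -1.   ]] [ 0.62871609  0.82397931 -0.97080041] 0.7810365143829512
```

View pics/j.png

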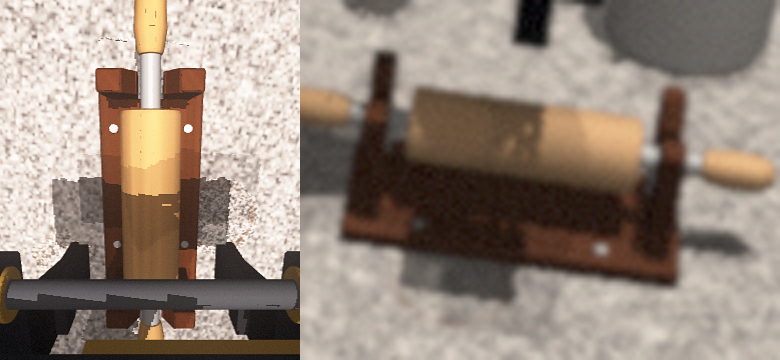

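The pin is seated in both slots and released. Next I'll close the fingers and come down on the barrel's middle.

Emit:
drive_tool(
  steps=[0,0,0,0.003,-0.0015,0,0,0,0,0,0,0,0,0,0,0,0,0,0,0,0,0,0,0,0,0,0.01,0,0,0,0,0,0,0.015,0,0,0,0,0,0,0.015,0,0,0,0,0,0,0.015,0,0,0,0,0,0,0.01,0,0,0,0,0,0,0.01,0,0,0,0,0,0,0,0],
)

```text
time_s: 12.88
tcp_pos: [0.471, -0.2837, 0.1191]
ee_rot: [[0.121, -0.993, -0.004], [-0.993, -0.121, 0.002], [-0.002, 0.004, -1.0]]
wrist_force: [-0.2, -0.5, -0.3]
gripper_width: 0.02
gripper_force: 0.0
```

Emit:
drive_tool(
  steps=[0,0,0,0,0,0.003,0,0,0,0,0,0,0.003,0,0,0,0,0,0,0.003,0,0,0,0,0,0,0.003,0,0,0,0,0,0,0,0,0,0,0,0,0,0,0],
)

```text
time_s: 13.38
tcp_pos: [0.473, -0.2842, 0.1106]
ee_rot: [[0.122, -0.993, 0.002], [-0.993, -0.122, -0.001], [0.001, -0.002, -1.0]]
wrist_force: [-0.4, 2.5, 4.4]
gripper_width: 0.002
gripper_force: 2.2
```

Emit:
drive_tool(
  steps=[0,0,0,0,0,0.002,0,0,0,0,0,0,0.002,0,0,0,0,0,0,0.002,0,0,0,0,0,0,0.002,0,0,0,0,0,0,0.002,0,0,0,0,0,0,0.002,0,0,0,0,0,0,0,0],
)

```text
time_s: 13.97
tcp_pos: [0.473, -0.2841, 0.0988]
ee_rot: [[0.122, -0.993, 0.002], [-0.993, -0.122, -0.001], [0.001, -0.002, -1.0]]
wrist_force: [0.1, 2.5, 6.8]
gripper_width: 0.008
gripper_force: 3.0
```

Emit:
drive_tool(
  steps=[0,0,0,0,0,0.002,0,0,0,0,0,0,0.002,0,0,0,0,0,0,0.002,0,0,0,0,0,0,0,0],
)

```text
time_s: 14.3
tcp_pos: [0.4731, -0.2841, 0.0928]
ee_rot: [[0.122, -0.993, 0.002], [-0.993, -0.122, -0.001], [0.001, -0.002, -1.0]]
wrist_force: [-0.7, 2.8, 6.4]
gripper_width: 0.005
gripper_force: 3.0
```

Emit:
drive_tool(
  steps=[0,0,0,0,0,0.002,0,0,0,0,0,0,0.002,0,0,0,0,0,0,0.002,0,0,0,0,0,0,0,0],
)

```text
time_s: 14.63
tcp_pos: [0.4734, -0.2839, 0.0881]
ee_rot: [[0.123, -0.992, 0.002], [-0.992, -0.123, -0.001], [0.001, -0.002, -1.0]]
wrist_force: [-2.3, 5.2, 13.6]
gripper_width: 0.003
gripper_force: 7.0
```

Emit:
drive_tool(
  steps=[0,0,0,0,0,0.002,0,0,0,0,0,0,0.002,0,0,0,0,0,0,0,0,0,0,0,0,0,0,0],
)

```text
time_s: 14.97
tcp_pos: [0.4741, -0.2839, 0.0878]
ee_rot: [[0.124, -0.992, 0.004], [-0.992, -0.124, -0.002], [0.003, -0.004, -1.0]]
wrist_force: [-7.0, 12.3, 34.6]
gripper_width: 0.006
gripper_force: 16.7
```

```bash
python3 - <<'E'
from h import *
s=r.sense();print(s["time_s"],s["tcp_pos"],s["wrist_force"],s["moment"])
w=r.capture("wrist");a=r.capture("scene")
cv2.imwrite("pics/k.png",np.hstack([w[0:360,130:430],cv2.resize(a[215:305,330:450],(480,360),interpolation=cv2.INTER_CUBIC)]))
E
```

```text
14.9667 [ 0.47405241 -0.28389816  0.08783731] [-6.96058106 12.30741005 34.5560654 ] [ 3.62852274  2.27628438 -0.05175558]
```

View pics/k.png

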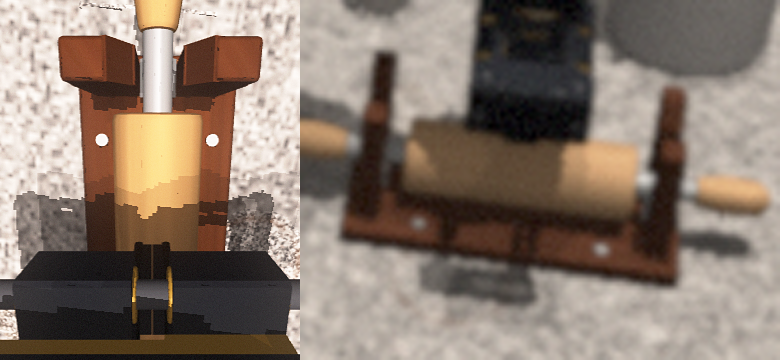

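There's a hard stop at TCP z = 0.088 with 34 N, which is the predicted fully-down height, and both sides look level. I'll retreat straight up.

Emit:
drive_tool(
  steps=[0,0,0,0,0,-0.004,0,0,0,0,0,0,-0.008,0,0,0,0,0,0,-0.02,0,0,0,0,0,0,-0.03,0,0,0,0,0,0,-0.03,0,0,0,0,0,0,-0.03,0,0,0,0,0,0,-0.02,0,0,0,0,0,0,0,0,0,0,0,0,0,0,0,0,0,0,0,0,0,0],
)

```text
time_s: 15.9
tcp_pos: [0.4717, -0.284, 0.2226]
ee_rot: [[0.121, -0.993, -0.002], [-0.993, -0.121, 0.001], [-0.001, 0.001, -1.0]]
wrist_force: [-0.0, 0.1, -1.2]
gripper_width: 0.007
gripper_force: 0.0
```

```bash
python3 - <<'E'
from h import *
s=r.sense();print(s["time_s"],s["tcp_pos"],s["wrist_force"])
a=r.capture("scene").astype(int)
P=r.camera_params("wrist");w=r.capture("wrist").astype(int)
# barrel width along its length gives its height near/far: width px -> depth
K=np.array(P["camera_matrix"]);E=np.array(P["extrinsics"]);R,t=E[:3,:3],E[:3,3]
yv=np.array([-.122,.9925]);xv=np.array([.9925,.122])
for v in range(120,250,15):
    row=w[v];u=np.where((row[:,2]-row[:,0]>45)&(row[:,1]>110)&(np.arange(560)>200)&(np.arange(560)<360))[0]
    if len(u)<5: continue
    L,Q=[ray("wrist",(q,v),.044,P)[:2] for q in(u.min(),u.max()+1)];print(v,u.min(),u.max(),((L+Q)/2@xv).round(4),((L-Q)@xv).round(4))
# scene: predicted handle tips if home
Ks=r.camera_params("scene");K=np.array(Ks["camera_matrix"]);E=np.array(Ks["extrinsics"])
c=xv*.4336+yv*-.3395
for z in(.044,.074):
  for d in(-.163,.163):
    p=K@(E[:3,:3]@np.append(c+yv*d,z)+E[:3,3]);print(z,d,(p[:2]/p[2]).round(1))
m=((a[...,2]-a[...,0]>45)&(a[...,2]>130)).astype(np.uint8);m[:215]=0;m[300:]=0;m[:,:310]=0;m[:,460:]=0
n,l,st,cc=cv2.connectedComponentsWithStats(m)
for i in range(1,n):
    if st[i,4]>30:print(st[i],cc[i].round(1))
E
```

```text
15.9 [ 0.4716663  -0.28395806  0.2225507 ] [-0.02919605  0.0788616  -1.15754459]
120 257 307 0.4328 0.0484
135 257 306 0.4332 0.048
150 258 305 0.4332 0.0467
165 258 305 0.4333 0.0473
180 261 301 0.4338 0.0409
0.044 -0.163 [445.3 264.7]
0.044 0.163 [322.2 248.2]
0.074 -0.163 [447.4 256.1]
0.074 0.163 [322.7 239.7]
[326 245  16   8  99] [333.4 248.3]
[390 249  25  17 333] [402.2 256.2]
[430 259  18   8 116] [438.2 262.4]
```

Both handle ends sit at equal offsets from the fully-down prediction, so the pin is level. It is also within 1 mm across. I'm handing in.

```bash
python3 -c "
from station import r
print(r.finish_job())"
```

```text
the job is handed in; nothing more can be done
None
```

I laid the rolling pin in both slots, let go, and pressed it down to a hard stop at the fully-down height; it looks level. I handed the job in at about 16 s, and no verdict came back.

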